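# Weigh the short candle hemmed in at the back of the cooling tray

## Robot

A 7-joint arm with a two-finger parallel gripper is mounted at the origin on the work surface. World frame = base frame: x ahead of the robot, y to its left, z up, the work surface at z = 0. Lengths are in m, angles in rad, forces in N, time in s.
With the tool pointing down it reaches from about 0.425 to 0.875 m from the base axis. Payload 8.4 kg.
Tool frame: the origin (TCP) lies at the very end of the fingers, on their centre line; the grasp point (between the pads) lies 19 mm behind it; z points along the fingers, y is the line along which they close (so a half turn about z gives the same grasp; the last joint's range is limited). The gripper opens to 85 mm and grips with 20 to 120 N. Pads are 22 mm wide; open, the fingers measure 114 mm over their backs; the gripper's body (76 mm by 85 mm) begins 54 mm behind the grasp point. The pads swing forward as they close: fully open they stand 13 mm farther back than shut.
Start: joints at [1.23, 0.333, 0.04, 1.465, -0.013, 1.343, -0.059], TCP at [0.156, -0.631, 0.231] pointing down, gripper open.
Joint ranges: [-2.58, 2.58], [-0.38, 2.09], [-1.3, 1.39], [0.25, 2.4], [-1.5, 4.64], [0.08, 2.09], [-2.65, 2.65]. Speed limits (rad/s): [2.22, 2.22, 2.79, 2.79, 3.14, 3.14, 3.14].

## Interface

Orientations are given as a unit quaternion [x, y, z, w].
In Python, from cell import r, optics gives the robot as it stands.
- The arm moves only by the tool servo_tool, never from a script. Its argument "increments" is a list of rows, each a list of 7 numbers: the opening, from 0 (shut) to 1 (fully open), then the shift along the tool's x, y, z in units of 50 mm (1.0 is 50 mm), then the turn, a rotation vector about the tool's x, y, z in units of 5 degrees (1.0 is 5 degrees). In form: [[fingers, dx, dy, dz, wx, wy, wz], ...]. A call has 1 to 5 rows; each row shifts and turns the commanded pose from where the row before left it, along the tool's axes as they then stand; what a row does not reach is not made up. A row lasts 1/8 s, in which the tool goes at most 62.5 mm and 10.7 degrees, less where a joint would pass 70% of its speed; a pose out of reach is approached as far as the arm can. A call is refused whole if a number of a shift passes 1 or a number of a turn 1, either way. A call with a gripper value outside its range is refused whole. The fingers move at their own pace and stop on an object; "squeeze" is the grip in N (left out, the last holds). Time passes only in rows, so rows that do not move let the fingers close. It gives the time, the measured TCP pose, the force, the opening and the grip force at its end, in the units of the state.
- r.sense(): the state, without advancing time (a new reading comes with each control period).
- optics.capture(name): name is "side" or "top" or "wrist"; returns a dict with "image" (400x640x3 uint8, blue, green, red), "fx", "fy", "cx", "cy" (pixels), "T" (4x4, takes a point from camera to world coordinates). Camera axes: x right, y up, looking along -z (the intrinsics and any distortion apply to the point x, -y, -z); pixel columns grow to the right and rows downward; lengths in m; the calibration is good to about 2 mm. A picture is of the moment at which its call begins. There is no depth.
- r.finish_job(): hands the job in; it is judged then, once.
The state is a dict: "time_s": time; "joints": joint angles; "qd": joint speeds; "tau": joint torques, N m; "position": TCP position; "tool_rot": TCP orientation; "force": force on the tool from outside, world axes, zero at the start; "torque": the same for the moment, N m; "grip_width": finger opening in m; "grasp_force": force on a finger pad.
Only numpy, scipy, OpenCV 4.12 (cv2) and the standard library are available. Lean on these libraries where they do the work, as an engineer would, in place of code of your own. Each camera call takes 0.05 s, during which the arm holds its last target. There are 200 camera calls.

## Task

The short red candle tin at the back of the cooling tray is due for weighing, but the three tall tins stand in its way: first stand all three tall tins on the cardboard sheet, then set the short tin in the middle of the scale's pan, and then put each tall tin back on the tray in the very spot where it stood at the start, so that the batch keeps its order. Keep every tin upright, and set it down rather than drop it. Leave the tape roll, the putty knife and the jar of wicks where they are.

Things in the scene. Friction and masses are not known exactly. Their poses are not given: they have to be found in the camera images.
- tin_short: The short tin: bare steel, red wax, 56 mm in diameter, 46 mm high, about 0.10 kg; a wooden wick cross stands 10 mm above its rim. Origin at the centre of its underside, z up. At the start it stands in the middle of the tray's back row with tall tins only 8 mm away on its left, right and front, so that a gripper cannot get down to it until they are moved.
- tin_white: A tall slim tin, bare steel, filled with white wax: a cylinder 56 mm in diameter and 125 mm high, about 0.27 kg. A cross of wooden wick strips (34 mm across) stands 10 mm above its rim. Origin at the centre of its underside, z up. Which of the tray's three tall-tin spots it has varies; where it stands at the start is its own spot.
- tin_gold: A tall slim tin, gold-lacquered, filled with honey-yellow wax: a cylinder 56 mm in diameter and 125 mm high, about 0.27 kg. A cross of wooden wick strips (34 mm across) stands 10 mm above its rim. Origin at the centre of its underside, z up. Which of the tray's three tall-tin spots it has varies; where it stands at the start is its own spot.
- tin_green: A tall slim tin, green-painted, filled with green wax: a cylinder 56 mm in diameter and 125 mm high, about 0.27 kg. A cross of wooden wick strips (34 mm across) stands 10 mm above its rim. Origin at the centre of its underside, z up. Which of the tray's three tall-tin spots it has varies; where it stands at the start is its own spot.
- tray: Shallow aluminium tray, fixed, 170 mm (its x) by 230 mm (its y). Floor 4 mm and rim 14 mm above the table, walls 4 mm thick. Origin at the centre of its underside; x points to the back row, away from the robot, give or take its yaw (14 degrees). Tins stand on the floor at about (x, y) mm in its frame: back row (32, 64), (32, 0), (32, -64); front (-32, 0).
- cardboard: The side area: a flat sheet of brown cardboard lying on the table, fixed, 180 mm (its x) by 260 mm (its y), 4 mm thick. Origin at the centre of its underside. It lies on one side of the tray, left or right.
- scale: White kitchen scale, fixed, with a round flat steel pan 130 mm in diameter that does not sink; the pan's top is 36 mm above the table. Origin on the table straight below the pan's centre; x points away from the dark display. The housing reaches 105 mm to -x, 65 mm to +x, 75 mm to each side. It stands beside the tray, across from the cardboard.
- tape: Bystander: a roll of buff packing tape lying flat on the table, 90 mm in diameter, 25 mm high. Origin at the centre of its underside. To be left alone.
- knife: Bystander: a putty knife lying flat between the robot and the tray, 195 mm long, wooden handle 18 mm high and steel blade 50 mm wide. Origin on the underside near the joint of handle and blade, x towards the blade. To be left alone.
- jar: Bystander: an open glass jar 72 mm in diameter and 75 mm high with wooden wick strips in it, reaching about 95 mm high. Origin at the centre of its underside. To be left alone.
Things that resemble listed ones, but are neither listed nor needed, are in the scene too. Several things have the shape of the tin_gold; the one meant has the colours described above.

How it is judged:
By the outcome, as a careful person would: the job done as asked, in the order asked, and still so for the second after the job is handed in, with the robot touching nothing.
It also fails if it takes over 134 s, if anything falls off the work surface, if the arm or the gripper's body presses on something with over 40 N, if the wrist force passes 120 N, or if a joint passes its speed limit or range.

## Working session

There is one attempt and no reset: what is moved stays moved. The work goes in short steps, Python scripts to look and compute and a tool call to move; the robot and the scene stay as the last step left them, time stands still between calls to the robot, and variables do not carry over. Pictures are saved under pics/ and viewed, at most 14 in all, crops included, and the job is handed in when it is done.

Besides the shell and the picture viewer there is one more tool, called after "Request:" as name(argument=value, ...), one argument or row to a line, values as JSON. servo_tool: Moves the arm, as the interface text tells. Its arguments: {"type":"object","properties":{"increments":{"type":"array","items":{"type":"array","items":{"type":"number"}}},"squeeze":{"type":"number"}},"required":["increments"]}

```bash
ls; mkdir -p pics; python3 - <<'E'
from cell import r, optics
import cv2
for n in ("side","top"):
    c=optics.capture(n); cv2.imwrite(f"pics/{n}0.png",c["image"])
    print(n,[k for k in c if k not in("image",)],c["fx"],c["fy"],c["cx"],c["cy"],c["T"].tolist() if hasattr(c["T"],"tolist") else c["T"])
    print({k:v for k,v in c.items() if k not in("image","T")})
print(r.sense())
E
```

```text
pics
side ['fx', 'fy', 'cx', 'cy', 'T'] 375.5493164760613 375.5493164760613 319.89386368963574 200.92351023446642 [[-0.9101308155541524, 0.181433274791259, -0.3724833759743553, 0.20845540904265716], [-0.41379034598201536, -0.44352739179669526, 0.795022642632337, 0.7776435487461401], [-0.020963018647547946, 0.8777046311399639, 0.4787432843650575, 0.5205741163935351], [0.0, 0.0, 0.0, 1.0]]
{'fx': 375.5493164760613, 'fy': 375.5493164760613, 'cx': 319.89386368963574, 'cy': 200.92351023446642}
top ['fx', 'fy', 'cx', 'cy', 'T'] 477.16095792093404 477.16095792093404 312.6898542597696 191.75317992755066 [[-0.014204424549774, 0.9929480095601702, -0.11769657868309502, 0.4202049337085784], [-0.9998088550522003, -0.012522882839753731, 0.015014351953716065, 0.009272650851007225], [0.013434570421790002, 0.11788735180619672, 0.9929360929091579, 1.3173396009606149], [0.0, 0.0, 0.0, 1.0]]
{'fx': 477.16095792093404, 'fy': 477.16095792093404, 'cx': 312.6898542597696, 'cy': 191.75317992755066}
{'time_s': 0.1, 'joints': array([ 1.22983105,  0.33387448,  0.03983709,  1.4661785 , -0.01339176,
        1.34331441, -0.05849013]), 'qd': array([-0.00078323, -0.00209157, -0.00035782, -0.0010936 , -0.00024768,
        0.00048355, -0.00117616]), 'tau': array([ 4.30618747e-03, -6.60018969e+01,  1.37057327e+00, -4.06475759e+01,
        1.70646800e-02,  8.96651822e-03, -7.43246505e-05]), 'position': array([ 0.15551535, -0.63069207,  0.23048971]), 'tool_rot': array([ 9.92700470e-01,  1.20603512e-01, -1.39373825e-04, -7.41640600e-04]), 'force': array([-0.16258031,  0.79932531, -0.23122207]), 'torque': array([ 0.05273155,  0.00966959, -0.06718604]), 'grasp_force': 0.0, 'grip_width': 0.08511257583056568}
```

View pics/top0.png

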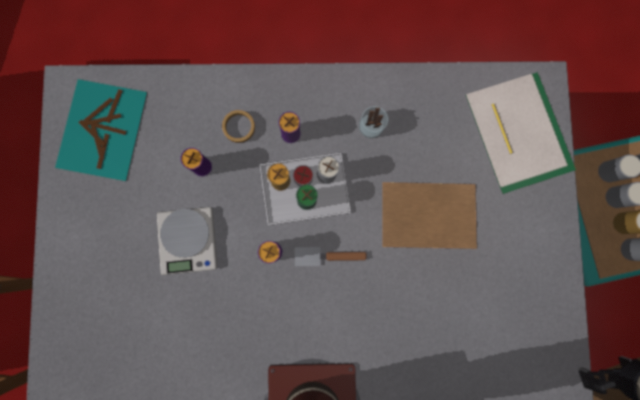

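View pics/side0.png

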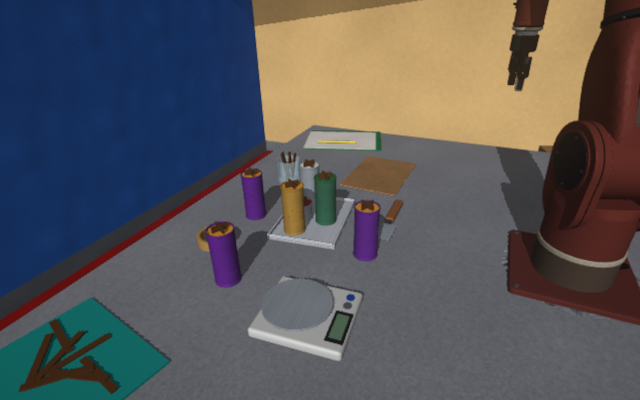

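The top view shows the tray near (305,188), with gold at (278,175), red at (303,175), white at (329,167) and green at (306,196). The cardboard is at (430,215) and the scale pan at (185,233). There are three purple look-alikes, at (193,160), (290,125) and (270,252). The side view agrees with this.

```bash
cat > h.py <<'E'
import numpy as np, cv2
from cell import r, optics
from scipy.spatial.transform import Rotation as R
def ray(c,u,v):
    d=np.array([(u-c["cx"])/c["fx"],-(v-c["cy"])/c["fy"],-1.0]); T=np.asarray(c["T"])
    return T[:3,3],T[:3,:3]@d
def onz(c,u,v,z):
    o,d=ray(c,u,v); return (o+d*(z-o[2])/d[2])
def proj(c,p):
    T=np.asarray(c["T"]); q=T[:3,:3].T@(np.asarray(p)-T[:3,3])
    return c["cx"]+c["fx"]*q[0]/-q[2], c["cy"]-c["fy"]*q[1]/-q[2]
def blob(mask,box):
    x0,y0,x1,y1=box; m=np.zeros_like(mask); m[y0:y1,x0:x1]=mask[y0:y1,x0:x1]
    n,l,s,c=cv2.connectedComponentsWithStats(m.astype(np.uint8))
    k=1+np.argmax(s[1:,4]); return c[k],s[k],(l==k)
E
python3 - <<'E'
from h import *
c=optics.capture("top"); im=c["image"]; np.save("top.npy",im)
a=cv2.resize(im[140:235,245:360],None,fx=6,fy=6,interpolation=cv2.INTER_CUBIC); cv2.imwrite("pics/tray.png",a)
hsv=cv2.cvtColor(im,cv2.COLOR_BGR2HSV); H,S,V=[hsv[...,i].astype(int) for i in range(3)]
for u,v in [(430,215),(185,235),(278,175),(303,175),(329,163),(306,198),(345,200),(200,245)]: print(u,v,hsv[v,u])
for n,m,box,z in [("card",(H>5)&(H<25)&(S>80)&(V>60),(370,170,490,260),.004),("pan",(V>0)&(S<60)&(V>110)&(V<175),(150,200,225,262),.036)]:
    ce,s,l=blob(m,box); (rc,wh,an)=cv2.minAreaRect(np.argwhere(l)[:,::-1].astype(np.float32)); print(n,s,ce,onz(c,*ce,z),[onz(c,*p,z)[:2].round(3).tolist() for p in cv2.boxPoints((rc,wh,an))])
for n,uv,z in [("gold",(278,175),.129),("short",(303,175),.05),("white",(329,167),.129),("green",(306,196),.129),("dec1",(290,120),.125),("jar",(374,120),.08),("dec2",(193,158),.125),("dec3",(270,251),.125)]: print(n,onz(c,*uv,z).round(3))
E
```

```text
430 215 [ 14 114 125]
185 235 [114  10 128]
278 175 [ 16 149  94]
303 175 [  4 124  70]
329 163 [ 14  42 114]
306 198 [61 93 71]
345 200 [140   7 109]
200 245 [115  12 131]
card [ 383  183   94   65 5915] [428.84243449 215.14268808] [ 0.50671008 -0.33082715  0.004     ] [[0.598, -0.207], [0.595, -0.467], [0.417, -0.457], [0.421, -0.201]]
pan [ 150  200   75   62 3758] [181.81772219 229.85071847] [0.47409762 0.34068489 0.036     ] [[0.555, 0.427], [0.553, 0.229], [0.39, 0.228], [0.393, 0.423]]
gold [0.605 0.078 0.129]
short [0.616 0.015 0.05 ]
white [ 0.623 -0.051  0.129]
green [0.551 0.008 0.129]
dec1 [0.747 0.047 0.125]
jar [ 0.757 -0.175  0.08 ]
dec2 [0.651 0.293 0.125]
dec3 [0.415 0.099 0.125]
```

View pics/tray.png

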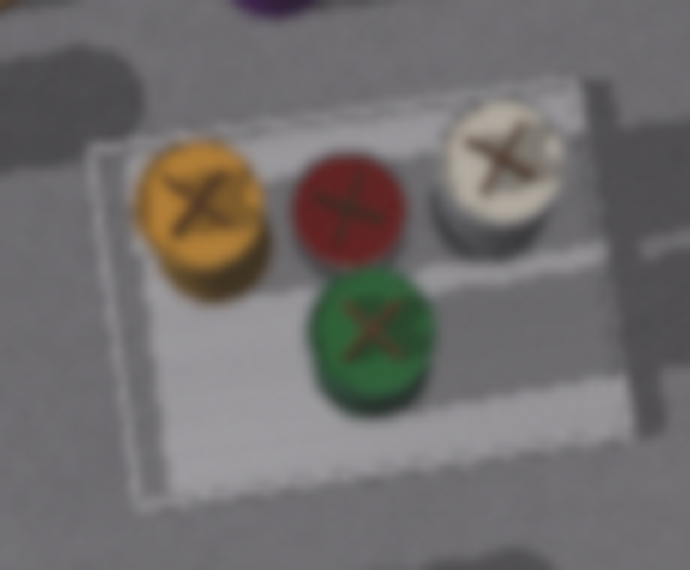

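```bash
cat >> h.py <<'E'
YAW=np.deg2rad(7.2)
def plan(*wps,yaw=YAW):
    s=r.sense(); p=s["position"]; M=R.from_quat(s["tool_rot"]).as_matrix()
    G=np.array([[np.cos(yaw),np.sin(yaw),0],[np.sin(yaw),-np.cos(yaw),0],[0,0,-1]])
    print("t",s["time_s"],"pos",p.round(4),"F",np.round(s["force"],1),"w",round(s["grip_width"],4),round(s["grasp_force"],1),
      "turn",(R.from_matrix(M.T@G).as_rotvec(degrees=True)/5).round(3))
    for w in wps:
        print(w,"d(tool units, goal axes)",(G.T@(np.array(w)-p)/.05).round(3)); p=np.array(w)
E
python3 - <<'E'
from h import *
c=optics.capture("top"); im=c["image"]
a=cv2.resize(im[200:280,150:225],None,fx=7,fy=7,interpolation=cv2.INTER_CUBIC)
g=cv2.GaussianBlur(cv2.cvtColor(a,cv2.COLOR_BGR2GRAY),(0,0),3)
ci=cv2.HoughCircles(g,cv2.HOUGH_GRADIENT_ALT,1.2,100,param1=60,param2=.6,minRadius=140,maxRadius=220)
print(ci)
if ci is not None:
    for x,y,rr in ci[0]:
        cv2.circle(a,(int(x),int(y)),int(rr),(0,0,255),1); print(onz(c,150+(x+.5)/7-.5,200+(y+.5)/7-.5,.036))
cv2.imwrite("pics/pan.png",a)
plan((.5525,.006,.24),(.5525,.006,.085))
E
```

```text
None
t 0.2 pos [ 0.1555 -0.6308  0.2307] F [-0.2  0.5 -0.2] w 0.0856 0.0 turn [-0.012  0.002  1.33 ]
(0.5525, 0.006, 0.24) d(tool units, goal axes) [  9.473 -11.641  -0.185]
(0.5525, 0.006, 0.085) d(tool units, goal axes) [0.  0.  3.1]
```

View pics/pan.png

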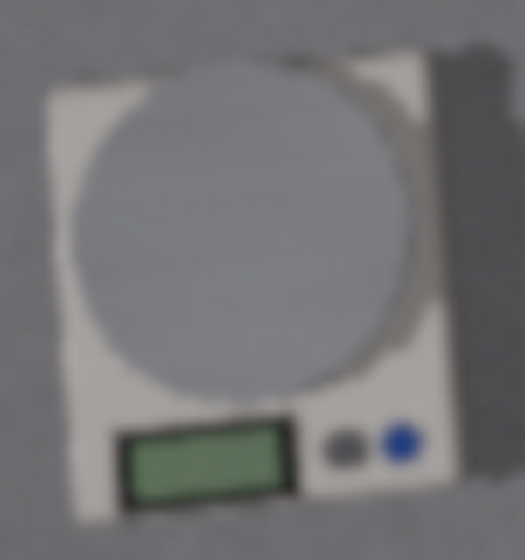

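The pan circle is centred at crop (240,231), about pixel (183.9,232.6) in the full image. Next I move above the green tin.

Request:
servo_tool(
  increments=[
    [1, 0, 0, 0, 0, 0, 0.665],
    [1, 0, 0, 0, 0, 0, 0.665],
    [1, 0.73, -0.895, 0, 0, 0, 0],
    [1, 0.73, -0.895, 0, 0, 0, 0],
    [1, 0.73, -0.895, 0, 0, 0, 0],
  ],
  squeeze=40,
)

```text
time_s: 0.82
position: [0.2482, -0.4825, 0.2312]
tool_rot: [0.998, 0.063, -0.0, -0.0]
force: [1.3, 0.4, 0.7]
grip_width: 0.0855
grasp_force: 0.0
```

Request:
servo_tool(
  increments=[
    [1, 0.73, -0.895, 0, 0, 0, 0],
    [1, 0.73, -0.895, 0, 0, 0, 0],
    [1, 0.73, -0.895, 0, 0, 0, 0],
    [1, 0.73, -0.895, 0, 0, 0, 0],
    [1, 0.73, -0.895, 0, 0, 0, 0],
  ],
)

```text
time_s: 1.45
position: [0.4011, -0.2376, 0.2315]
tool_rot: [0.998, 0.063, 0.0, 0.0]
force: [1.5, -0.3, -0.8]
grip_width: 0.0854
grasp_force: 0.0
```

Request:
servo_tool(
  increments=[
    [1, 0.73, -0.895, 0, 0, 0, 0],
    [1, 0.73, -0.895, 0, 0, 0, 0],
    [1, 0.73, -0.895, 0, 0, 0, 0],
    [1, 0.73, -0.895, -0.2, 0, 0, 0],
    [1, 0.73, -0.895, 0, 0, 0, 0],
  ],
)

```text
time_s: 2.08
position: [0.5546, 0.0071, 0.2422]
tool_rot: [0.998, 0.063, 0.001, 0.0]
force: [-0.0, -0.3, -0.3]
grip_width: 0.0857
grasp_force: 0.0
```

Request:
servo_tool(
  increments=[
    [1, 0, 0, 0, 0, 0, 0],
    [1, 0, 0, 0, 0, 0, 0],
  ],
)

```text
time_s: 2.33
position: [0.5532, 0.0052, 0.2409]
tool_rot: [0.998, 0.063, -0.0, 0.0]
force: [0.7, -1.3, -0.1]
grip_width: 0.0854
grasp_force: 0.0
```

```bash
python3 - <<'E'
from h import *
c=optics.capture("top"); print("pan",onz(c,183.9,232.6,.036))
plan((.5525,.006,.085),(.5525,.006,.25),(.465,-.33,.25),(.465,-.33,.0855))
c=optics.capture("wrist"); cv2.imwrite("pics/w1.png",c["image"])
for n,p in dict(gold=(.608,.0774,.129),white=(.624,-.0497,.129),green=(.5525,.006,.129),short=(.616,.0138,.05)).items(): print(n,np.round(proj(c,p),1))
E
```

```text
pan [0.46670325 0.33501881 0.036     ]
t 2.375 pos [0.5531 0.0044 0.2411] F [-0.7  0.   0.7] w 0.0858 0.0 turn [ 0.005  0.009 -0.014]
(0.5525, 0.006, 0.085) d(tool units, goal axes) [-0.007 -0.033  3.121]
(0.5525, 0.006, 0.25) d(tool units, goal axes) [ 0.   0.  -3.3]
(0.465, -0.33, 0.25) d(tool units, goal axes) [-2.578  6.448  0.   ]
(0.465, -0.33, 0.0855) d(tool units, goal axes) [0.   0.   3.29]
gold [240.8 125.8]
white [389.7 125.6]
green [315.3 197.4]
short [315.7 124.1]
```

View pics/w1.png

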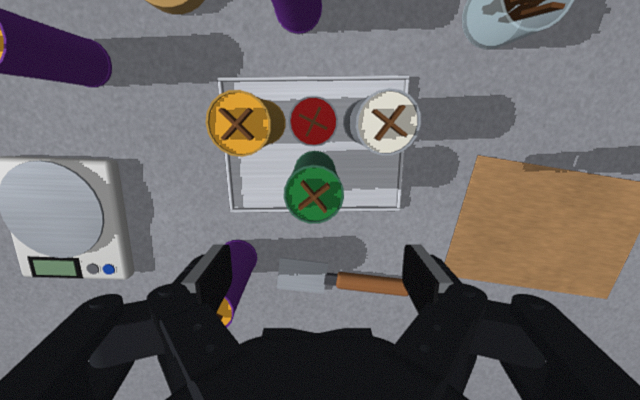

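The wrist view shows green at (314,193), gold (239,122), red (313,121) and white (388,121). That agrees with the map to about 3 mm in x and 1 mm in y. Next I descend and grip green.

Request:
servo_tool(
  increments=[
    [1, 0.02, -0.02, 0.8, 0, 0, 0],
    [1, 0, 0, 0.8, 0, 0, 0],
    [1, 0, 0, 0.8, 0, 0, 0],
    [1, 0, 0, 0.5, 0, 0, 0],
    [1, 0, 0, 0.22, 0, 0, 0],
  ],
)

```text
time_s: 3.05
position: [0.5533, 0.0052, 0.0841]
tool_rot: [0.998, 0.062, -0.001, 0.0]
force: [0.3, -0.4, -0.3]
grip_width: 0.0856
grasp_force: 0.0
```

Request:
servo_tool(
  increments=[
    [1, 0, 0, 0, 0, 0, 0],
    [0, 0, 0, 0, 0, 0, 0],
    [0, 0, 0, 0, 0, 0, 0],
    [0, 0, 0, 0, 0, 0, 0],
    [0, 0, 0, 0, 0, 0, 0],
  ],
)

```text
time_s: 3.68
position: [0.5552, 0.0068, 0.0866]
tool_rot: [0.998, 0.063, 0.001, 0.0]
force: [-1.5, 0.8, 6.5]
grip_width: 0.0553
grasp_force: 41.6
```

Request:
servo_tool(
  increments=[
    [0, 0, 0, 0, 0, 0, 0],
    [0, 0, 0, 0, 0, 0, 0],
    [0, 0, 0, 0, 0, 0, 0],
  ],
)

```text
time_s: 4.05
position: [0.5552, 0.0069, 0.0867]
tool_rot: [0.998, 0.063, 0.001, 0.0]
force: [-0.4, 0.5, 7.2]
grip_width: 0.0551
grasp_force: 41.6
```

```bash
python3 - <<'E'
from h import *
plan((.553,.006,.25),(.465,-.33,.25))
E
```

```text
t 4.05 pos [0.5552 0.0069 0.0867] F [-0.4  0.5  7.2] w 0.0551 41.6 turn [ 0.005 -0.023  0.002]
(0.553, 0.006, 0.25) d(tool units, goal axes) [-0.045  0.012 -3.267]
(0.465, -0.33, 0.25) d(tool units, goal axes) [-2.588  6.446  0.   ]
```

Request:
servo_tool(
  increments=[
    [0, 0, 0, -0.3, 0, 0, 0],
    [0, 0, 0, -0.7, 0, 0, 0],
    [0, 0, 0, -0.9, 0, 0, 0],
    [0, 0, 0, -0.9, 0, 0, 0],
    [0, 0, 0, -0.6, 0, 0, 0],
  ],
)

```text
time_s: 4.68
position: [0.5545, 0.0069, 0.2585]
tool_rot: [0.998, 0.063, 0.001, 0.0]
force: [0.1, -0.4, -2.0]
grip_width: 0.0553
grasp_force: 43.0
```

Request:
servo_tool(
  increments=[
    [0, -0.1, 0.3, 0, 0, 0, 0],
    [0, -0.24, 0.6, 0, 0, 0, 0],
    [0, -0.36, 0.85, 0, 0, 0, 0],
    [0, -0.36, 0.9, 0, 0, 0, 0],
    [0, -0.36, 0.9, 0, 0, 0, 0],
  ],
)

```text
time_s: 5.3
position: [0.5044, -0.1805, 0.2542]
tool_rot: [0.998, 0.062, -0.001, -0.0]
force: [0.3, 0.2, -2.1]
grip_width: 0.0553
grasp_force: 43.2
```

Request:
servo_tool(
  increments=[
    [0, -0.36, 0.9, 0, 0, 0, 0],
    [0, -0.36, 0.9, 0, 0, 0, 0],
    [0, -0.28, 0.7, 0, 0, 0, 0],
    [0, -0.16, 0.39, 0, 0, 0, 0],
    [0, 0, 0, 0.3, 0, 0, 0],
  ],
)

```text
time_s: 5.92
position: [0.4662, -0.3304, 0.24]
tool_rot: [0.998, 0.062, 0.0, 0.0]
force: [0.9, 0.2, -3.0]
grip_width: 0.0552
grasp_force: 43.2
```

Request:
servo_tool(
  increments=[
    [0, 0, 0, 0.7, 0, 0, 0],
    [0, 0, 0, 0.8, 0, 0, 0],
    [0, 0, 0, 0.7, 0, 0, 0],
    [0, 0, 0, 0.4, 0, 0, 0],
    [0, 0, 0, 0.2, 0, 0, 0],
  ],
)

```text
time_s: 6.55
position: [0.4665, -0.3265, 0.0984]
tool_rot: [0.998, 0.064, -0.001, -0.001]
force: [-0.7, 0.0, -2.2]
grip_width: 0.0554
grasp_force: 43.2
```

Request:
servo_tool(
  increments=[
    [0, 0, 0, 0.1, 0, 0, 0],
    [0, 0, 0, 0.1, 0, 0, 0],
    [0, 0, 0, 0, 0, 0, 0],
    [0, 0, 0, 0, 0, 0, 0],
  ],
)

```text
time_s: 7.05
position: [0.467, -0.3291, 0.0908]
tool_rot: [0.998, 0.063, 0.0, 0.0]
force: [0.7, -0.6, -2.4]
grip_width: 0.0547
grasp_force: 43.2
```

```bash
python3 - <<'E'
from h import *
plan((.465,-.33,.0867))
E
```

```text
t 7.05 pos [ 0.467  -0.3291  0.0908] F [ 0.7 -0.6 -2.4] w 0.0547 43.2 turn [ 0.006 -0.007 -0.001]
(0.465, -0.33, 0.0867) d(tool units, goal axes) [-0.041  0.012  0.083]
```

Request:
servo_tool(
  increments=[
    [0, 0, 0, 0.04, 0, 0, 0],
    [0, 0, 0, 0.04, 0, 0, 0],
    [0, 0, 0, 0.02, 0, 0, 0],
    [0, 0, 0, 0, 0, 0, 0],
    [0, 0, 0, 0, 0, 0, 0],
  ],
)

```text
time_s: 7.68
position: [0.4672, -0.329, 0.0867]
tool_rot: [0.998, 0.063, 0.0, 0.0]
force: [-3.1, 2.7, 9.6]
grip_width: 0.055
grasp_force: 44.4
```

```bash
python3 - <<'E'
from h import *
plan((.465,-.33,.0867))
E
```

```text
t 7.675 pos [ 0.4672 -0.329   0.0867] F [-3.1  2.7  9.6] w 0.055 44.4 turn [ 0.008 -0.008  0.001]
(0.465, -0.33, 0.0867) d(tool units, goal axes) [-0.045  0.015 -0.   ]
```

Request:
servo_tool(
  increments=[
    [1, 0, 0, 0, 0, 0, 0],
    [1, 0, 0, 0, 0, 0, 0],
    [1, 0, 0, 0, 0, 0, 0],
    [1, 0, 0, 0, 0, 0, 0],
    [1, 0, 0, -0.3, 0, 0, 0],
  ],
)

```text
time_s: 8.3
position: [0.466, -0.3285, 0.0998]
tool_rot: [0.998, 0.063, -0.001, -0.001]
force: [0.5, -1.0, 0.1]
grip_width: 0.0855
grasp_force: 0.0
```

Request:
servo_tool(
  increments=[
    [1, 0, 0, -0.8, 0, 0, 0],
    [1, 0, 0, -0.9, 0, 0, 0],
    [1, 0, 0, -0.9, 0, 0, 0],
    [1, 0.26, -0.36, -0.5, 0, 0, 0],
    [1, 0.6, -0.8, 0, 0, 0, 0],
  ],
)

```text
time_s: 8.93
position: [0.5025, -0.2681, 0.2591]
tool_rot: [0.998, 0.06, 0.002, 0.002]
force: [1.7, -0.1, -0.6]
grip_width: 0.0851
grasp_force: 0.0
```

Request:
servo_tool(
  increments=[
    [1, 0.7, -0.9, 0, 0, 0, 0],
    [1, 0.7, -0.9, 0, 0, 0, 0],
    [1, 0.7, -0.9, 0, 0, 0, 0],
    [1, 0.6, -0.8, 0, 0, 0, 0],
    [1, 0.3, -0.5, 0, 0, 0, 0],
  ],
)

```text
time_s: 9.55
position: [0.6267, -0.0456, 0.2565]
tool_rot: [0.998, 0.064, 0.001, -0.0]
force: [-0.1, -0.2, -0.1]
grip_width: 0.0851
grasp_force: 0.0
```

Request:
servo_tool(
  increments=[
    [1, 0, 0, 0, 0, 0, 0],
    [1, 0, 0, 0, 0, 0, 0],
  ],
)

```text
time_s: 9.8
position: [0.6257, -0.0498, 0.2559]
tool_rot: [0.998, 0.062, 0.0, 0.0]
force: [-0.5, -1.7, 0.4]
grip_width: 0.0858
grasp_force: 0.0
```

```bash
python3 - <<'E'
from h import *
plan((.624,-.0497,.085))
c=optics.capture("wrist"); cv2.imwrite("pics/w2.png",c["image"])
for n,p in dict(gold=(.608,.0774,.129),white=(.624,-.0497,.129),short=(.616,.0138,.05),green=(.465,-.33,.129)).items(): print(n,np.round(proj(c,p),1))
E
```

```text
t 9.8 pos [ 0.6257 -0.0498  0.2559] F [-0.5 -1.7  0.4] w 0.0858 0.0 turn [ 0.009 -0.003 -0.009]
(0.624, -0.0497, 0.085) d(tool units, goal axes) [-0.033 -0.007  3.419]
gold [184.9 195. ]
white [316.7 194.8]
short [264.9 178.7]
green [541.1 356.5]
```

View pics/w2.png

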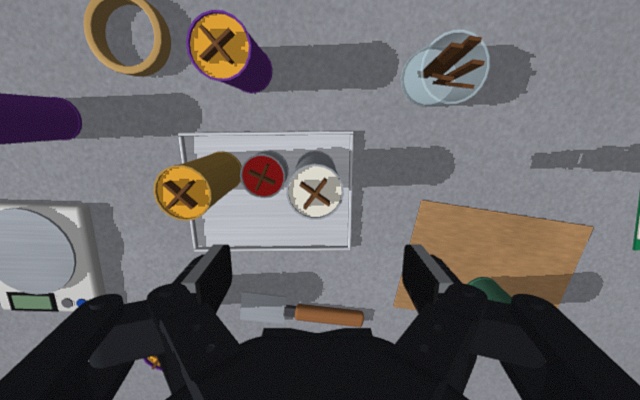

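The wrist view shows white at (315,191), gold (185,191) and red (264,176), and green standing on the cardboard. Next I grip white and carry it over.

Request:
servo_tool(
  increments=[
    [1, 0, -0.02, 0.8, 0, 0, 0],
    [1, 0, 0, 0.9, 0, 0, 0],
    [1, 0, 0, 0.9, 0, 0, 0],
    [1, 0, 0, 0.5, 0, 0, 0],
    [1, 0, 0, 0.3, 0, 0, 0],
  ],
)

```text
time_s: 10.48
position: [0.6249, -0.0495, 0.0842]
tool_rot: [0.998, 0.062, -0.001, 0.0]
force: [-0.1, -0.1, -0.5]
grip_width: 0.0854
grasp_force: 0.0
```

Request:
servo_tool(
  increments=[
    [1, 0, 0, 0, 0, 0, 0],
    [0, 0, 0, 0, 0, 0, 0],
    [0, 0, 0, 0, 0, 0, 0],
    [0, 0, 0, 0, 0, 0, 0],
    [0, 0, 0, 0, 0, 0, 0],
  ],
)

```text
time_s: 11.1
position: [0.6268, -0.0478, 0.087]
tool_rot: [0.998, 0.063, 0.001, 0.0]
force: [-0.9, -0.5, 6.6]
grip_width: 0.0553
grasp_force: 42.9
```

Request:
servo_tool(
  increments=[
    [0, 0, 0, 0, 0, 0, 0],
    [0, 0, 0, 0, 0, 0, 0],
  ],
)

```text
time_s: 11.35
position: [0.6268, -0.0478, 0.087]
tool_rot: [0.998, 0.063, 0.001, 0.0]
force: [-0.6, 0.3, 5.8]
grip_width: 0.055
grasp_force: 42.9
```

Request:
servo_tool(
  increments=[
    [0, 0, 0, -0.3, 0, 0, 0],
    [0, 0, 0, -0.7, 0, 0, 0],
    [0, 0, 0, -0.9, 0, 0, 0],
    [0, 0, 0, -0.9, 0, 0, 0],
    [0, 0, 0, -0.6, 0, 0, 0],
  ],
)

```text
time_s: 11.98
position: [0.6259, -0.0476, 0.2586]
tool_rot: [0.998, 0.063, 0.001, 0.0]
force: [0.3, -0.2, -3.5]
grip_width: 0.0553
grasp_force: 43.1
```

Request:
servo_tool(
  increments=[
    [0, -0.1, 0.3, 0, 0, 0, 0],
    [0, -0.2, 0.6, 0, 0, 0, 0],
    [0, -0.3, 0.9, 0, 0, 0, 0],
    [0, -0.3, 0.9, 0, 0, 0, 0],
    [0, -0.3, 0.9, 0, 0, 0, 0],
  ],
)

```text
time_s: 12.6
position: [0.587, -0.2363, 0.2537]
tool_rot: [0.998, 0.062, -0.001, -0.0]
force: [1.8, 0.1, -2.8]
grip_width: 0.0551
grasp_force: 43.1
```

Request:
servo_tool(
  increments=[
    [0, -0.3, 0.9, 0, 0, 0, 0],
    [0, -0.3, 0.9, 0, 0, 0, 0],
    [0, -0.3, 0.9, 0, 0, 0, 0],
    [0, -0.2, 0.66, 0, 0, 0, 0],
    [0, 0, 0, 0.3, 0, 0, 0],
  ],
)

```text
time_s: 13.22
position: [0.5523, -0.4125, 0.2389]
tool_rot: [0.998, 0.06, -0.001, 0.001]
force: [0.7, -0.4, -3.5]
grip_width: 0.0551
grasp_force: 43.2
```

Request:
servo_tool(
  increments=[
    [0, 0, 0, 0.8, 0, 0, 0],
    [0, 0, 0, 0.8, 0, 0, 0],
    [0, 0, 0, 0.7, 0, 0, 0],
    [0, 0, 0, 0.4, 0, 0, 0],
    [0, 0, 0, 0.2, 0, 0, 0],
  ],
)

```text
time_s: 13.85
position: [0.5546, -0.4069, 0.0938]
tool_rot: [0.998, 0.063, -0.001, -0.001]
force: [0.0, -0.4, -2.2]
grip_width: 0.0551
grasp_force: 43.2
```

Request:
servo_tool(
  increments=[
    [0, 0, 0, 0.1, 0, 0, 0],
    [0, 0, 0, 0.04, 0, 0, 0],
    [0, 0, 0, 0, 0, 0, 0],
    [0, 0, 0, 0, 0, 0, 0],
  ],
)

```text
time_s: 14.35
position: [0.5556, -0.4076, 0.089]
tool_rot: [0.998, 0.063, 0.0, 0.0]
force: [0.1, 0.1, -2.0]
grip_width: 0.0548
grasp_force: 43.2
```

```bash
python3 - <<'E'
from h import *
plan((.555,-.41,.0867))
E
```

```text
t 14.35 pos [ 0.5556 -0.4076  0.089 ] F [ 0.1  0.1 -2. ] w 0.0548 43.2 turn [ 0.008 -0.009  0.001]
(0.555, -0.41, 0.0867) d(tool units, goal axes) [-0.017  0.045  0.047]
```

Request:
servo_tool(
  increments=[
    [0, 0, 0, 0.03, 0, 0, 0],
    [0, 0, 0, 0.03, 0, 0, 0],
    [0, 0, 0, 0, 0, 0, 0],
    [0, 0, 0, 0, 0, 0, 0],
    [1, 0, 0, 0, 0, 0, 0],
  ],
)

```text
time_s: 14.98
position: [0.5556, -0.4077, 0.086]
tool_rot: [0.998, 0.063, 0.001, 0.0]
force: [-0.6, 0.2, -0.5]
grip_width: 0.0719
grasp_force: 0.0
```

Request:
servo_tool(
  increments=[
    [1, 0, 0, 0, 0, 0, 0],
    [1, 0, 0, 0, 0, 0, 0],
    [1, 0, 0, 0, 0, 0, 0],
    [1, 0, 0, -0.3, 0, 0, 0],
    [1, 0, 0, -0.8, 0, 0, 0],
  ],
)

```text
time_s: 15.6
position: [0.5542, -0.4068, 0.1397]
tool_rot: [0.998, 0.063, -0.001, -0.001]
force: [-0.4, -1.1, 0.0]
grip_width: 0.0854
grasp_force: 0.0
```

Request:
servo_tool(
  increments=[
    [1, 0, 0, -0.9, 0, 0, 0],
    [1, 0, 0, -0.9, 0, 0, 0],
    [1, 0.1, -0.4, -0.5, 0, 0, 0],
    [1, 0.2, -0.8, 0, 0, 0, 0],
    [1, 0.2, -1, 0, 0, 0, 0],
  ],
)

```text
time_s: 16.23
position: [0.5663, -0.2949, 0.2568]
tool_rot: [0.998, 0.062, 0.001, 0.001]
force: [0.2, -0.1, -0.5]
grip_width: 0.0854
grasp_force: 0.0
```

Request:
servo_tool(
  increments=[
    [1, 0.2, -1, 0, 0, 0, 0],
    [1, 0.2, -1, 0, 0, 0, 0],
    [1, 0.3, -1, 0, 0, 0, 0],
    [1, 0.3, -1, 0, 0, 0, 0],
    [1, 0.3, -1, 0, 0, 0, 0],
  ],
)

```text
time_s: 16.85
position: [0.5996, -0.0373, 0.2568]
tool_rot: [0.998, 0.063, 0.001, 0.0]
force: [0.4, 0.2, 0.1]
grip_width: 0.0857
grasp_force: 0.0
```

Request:
servo_tool(
  increments=[
    [1, 0.3, -1, 0, 0, 0, 0],
    [1, 0.15, -0.8, 0, 0, 0, 0],
    [1, 0.05, -0.52, 0, 0, 0, 0],
    [1, 0, 0, 0, 0, 0, 0],
    [1, 0, 0, 0, 0, 0, 0],
  ],
)

```text
time_s: 17.48
position: [0.6099, 0.0781, 0.256]
tool_rot: [0.998, 0.062, 0.0, 0.0]
force: [-0.3, 0.1, -0.1]
grip_width: 0.0851
grasp_force: 0.0
```

```bash
python3 - <<'E'
from h import *
plan((.608,.0774,.085))
c=optics.capture("wrist"); cv2.imwrite("pics/w3.png",c["image"])
for n,p in dict(gold=(.608,.0774,.129),short=(.616,.0138,.05),pan=(.4667,.335,.036)).items(): print(n,np.round(proj(c,p),1))
E
```

```text
t 17.475 pos [0.6099 0.0781 0.256 ] F [-0.3  0.1 -0.1] w 0.0851 0.0 turn [ 0.009 -0.007 -0.01 ]
(0.608, 0.0774, 0.085) d(tool units, goal axes) [-0.039  0.009  3.42 ]
gold [317.5 195.1]
short [369.2 178.9]
pan [120.1 253.7]
```

View pics/w3.png

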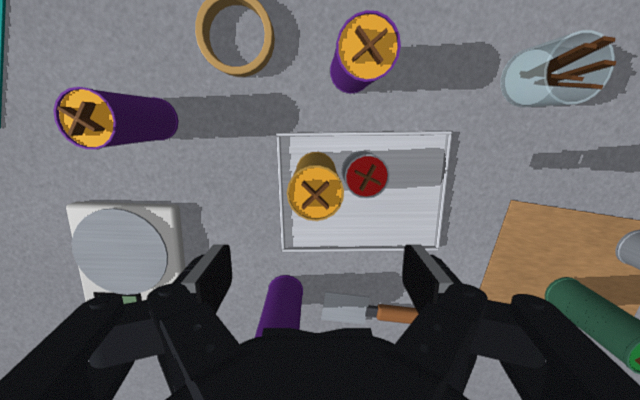

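The wrist view shows gold at (316,191), red (367,176) and the pan centre at (119,251), all as mapped. Next I carry gold to the cardboard.

Request:
servo_tool(
  increments=[
    [1, 0, 0, 0.8, 0, 0, 0],
    [1, 0, 0, 0.9, 0, 0, 0],
    [1, 0, 0, 0.9, 0, 0, 0],
    [1, 0, 0, 0.5, 0, 0, 0],
    [1, 0, 0, 0.3, 0, 0, 0],
  ],
)

```text
time_s: 18.15
position: [0.6093, 0.0776, 0.0841]
tool_rot: [0.998, 0.062, -0.001, 0.0]
force: [-0.2, 0.8, 0.5]
grip_width: 0.0853
grasp_force: 0.0
```

Request:
servo_tool(
  increments=[
    [1, 0, 0, 0, 0, 0, 0],
    [0, 0, 0, 0, 0, 0, 0],
    [0, 0, 0, 0, 0, 0, 0],
    [0, 0, 0, 0, 0, 0, 0],
    [0, 0, 0, 0, 0, 0, 0],
  ],
)

```text
time_s: 18.77
position: [0.6106, 0.0794, 0.0869]
tool_rot: [0.998, 0.063, 0.001, 0.0]
force: [-0.8, 0.2, 4.6]
grip_width: 0.0557
grasp_force: 42.2
```

Request:
servo_tool(
  increments=[
    [0, 0, 0, 0, 0, 0, 0],
    [0, 0, 0, 0, 0, 0, 0],
  ],
)

```text
time_s: 19.02
position: [0.6106, 0.0794, 0.0869]
tool_rot: [0.998, 0.063, 0.001, 0.0]
force: [-1.0, -0.6, 5.7]
grip_width: 0.0554
grasp_force: 42.2
```

Request:
servo_tool(
  increments=[
    [0, 0, 0, -0.3, 0, 0, 0],
    [0, 0, 0, -0.7, 0, 0, 0],
    [0, 0, 0, -0.9, 0, 0, 0],
    [0, 0, 0, -0.9, 0, 0, 0],
    [0, 0, 0, -0.6, 0, 0, 0],
  ],
)

```text
time_s: 19.65
position: [0.6098, 0.0795, 0.2586]
tool_rot: [0.998, 0.063, 0.001, -0.0]
force: [0.7, 0.0, -2.8]
grip_width: 0.055
grasp_force: 43.3
```

Request:
servo_tool(
  increments=[
    [0, -0.1, 0.3, 0, 0, 0, 0],
    [0, -0.2, 0.6, 0, 0, 0, 0],
    [0, -0.3, 0.9, 0, 0, 0, 0],
    [0, -0.3, 0.9, 0, 0, 0, 0],
    [0, -0.3, 0.9, 0, 0, 0, 0],
  ],
)

```text
time_s: 20.27
position: [0.571, -0.1095, 0.2538]
tool_rot: [0.998, 0.062, -0.001, -0.0]
force: [0.0, -0.7, -2.6]
grip_width: 0.0551
grasp_force: 43.5
```

Request:
servo_tool(
  increments=[
    [0, -0.3, 0.9, 0, 0, 0, 0],
    [0, -0.2, 0.9, 0, 0, 0, 0],
    [0, -0.1, 0.6, 0, 0, 0, 0],
    [0, -0.1, 0.4, 0, 0, 0, 0],
    [0, 0, 0, 0.3, 0, 0, 0],
  ],
)

```text
time_s: 20.9
position: [0.555, -0.2521, 0.2399]
tool_rot: [0.998, 0.061, 0.0, 0.0]
force: [1.1, -0.2, -3.2]
grip_width: 0.0552
grasp_force: 43.5
```

Request:
servo_tool(
  increments=[
    [0, 0, 0, 0.8, 0, 0, 0],
    [0, 0, 0, 0.8, 0, 0, 0],
    [0, 0, 0, 0.7, 0, 0, 0],
    [0, 0, 0, 0.4, 0, 0, 0],
    [0, 0, 0, 0.2, 0, 0, 0],
  ],
)

```text
time_s: 21.52
position: [0.5553, -0.2491, 0.0942]
tool_rot: [0.998, 0.063, -0.001, -0.001]
force: [-0.2, -0.3, -2.6]
grip_width: 0.0554
grasp_force: 43.4
```

Request:
servo_tool(
  increments=[
    [0, 0, 0, 0.1, 0, 0, 0],
    [0, 0, 0, 0.05, 0, 0, 0],
    [0, 0, 0, 0.03, 0, 0, 0],
    [0, 0, 0, 0.02, 0, 0, 0],
    [0, 0, 0, 0, 0, 0, 0],
  ],
)

```text
time_s: 22.15
position: [0.5562, -0.2503, 0.0869]
tool_rot: [0.998, 0.063, 0.001, 0.0]
force: [-2.1, 0.8, 5.7]
grip_width: 0.0552
grasp_force: 44.2
```

```bash
python3 - <<'E'
from h import *
plan((.555,-.25,.0867))
E
```

```text
t 22.15 pos [ 0.5562 -0.2503  0.0869] F [-2.1  0.8  5.7] w 0.0552 44.2 turn [ 0.011 -0.016  0.   ]
(0.555, -0.25, 0.0867) d(tool units, goal axes) [-0.023 -0.009  0.003]
```

Request:
servo_tool(
  increments=[
    [1, 0, 0, 0, 0, 0, 0],
    [1, 0, 0, 0, 0, 0, 0],
    [1, 0, 0, 0, 0, 0, 0],
    [1, 0, 0, 0, 0, 0, 0],
    [1, 0, 0, -0.3, 0, 0, 0],
  ],
)

```text
time_s: 22.78
position: [0.5547, -0.2499, 0.0998]
tool_rot: [0.998, 0.063, -0.001, -0.001]
force: [0.2, -0.0, -0.2]
grip_width: 0.0852
grasp_force: 0.0
```

Request:
servo_tool(
  increments=[
    [1, 0, 0, -0.8, 0, 0, 0],
    [1, 0, 0, -0.9, 0, 0, 0],
    [1, 0, 0, -0.9, 0, 0, 0],
    [1, 0.1, -0.3, -0.5, 0, 0, 0],
    [1, 0.3, -0.7, 0, 0, 0, 0],
  ],
)

```text
time_s: 23.4
position: [0.5699, -0.1998, 0.2592]
tool_rot: [0.998, 0.061, 0.002, 0.001]
force: [0.4, 0.8, -0.6]
grip_width: 0.0855
grasp_force: 0.0
```

Request:
servo_tool(
  increments=[
    [1, 0.4, -0.9, 0, 0, 0, 0],
    [1, 0.4, -0.9, 0, 0, 0, 0],
    [1, 0.3, -0.9, 0, 0, 0, 0],
    [1, 0.3, -0.9, 0, 0, 0, 0],
    [1, 0.1, -0.52, 0, 0, 0, 0],
  ],
)

```text
time_s: 24.02
position: [0.6179, 0.0191, 0.2566]
tool_rot: [0.998, 0.064, 0.001, -0.0]
force: [-1.1, 0.0, -0.3]
grip_width: 0.0854
grasp_force: 0.0
```

Request:
servo_tool(
  increments=[
    [1, 0, 0, 0.4, 0, 0, 0],
    [1, 0, 0, 0.8, 0, 0, 0],
    [1, 0, 0, 0.8, 0, 0, 0],
    [1, 0, 0, 0.6, 0, 0, 0],
    [1, 0, 0, 0.4, 0, 0, 0],
  ],
)

```text
time_s: 24.65
position: [0.6169, 0.014, 0.1035]
tool_rot: [0.998, 0.062, -0.001, 0.0]
force: [0.5, 0.2, 0.3]
grip_width: 0.0853
grasp_force: 0.0
```

Request:
servo_tool(
  increments=[
    [1, 0, 0, 0, 0, 0, 0],
  ],
)

```text
time_s: 24.78
position: [0.6168, 0.0147, 0.104]
tool_rot: [0.998, 0.062, -0.001, 0.0]
force: [0.1, 0.0, 0.3]
grip_width: 0.0857
grasp_force: 0.0
```

```bash
python3 - <<'E'
from h import *
plan((.618,.0145,.015))
c=optics.capture("wrist"); cv2.imwrite("pics/w4.png",c["image"])
print(np.round(proj(c,(.616,.0138,.05)),1))
E
```

```text
t 24.775 pos [0.6168 0.0147 0.104 ] F [0.1 0.  0.3] w 0.0857 0.0 turn [-0.001  0.029 -0.01 ]
(0.618, 0.0145, 0.015) d(tool units, goal axes) [0.023 0.008 1.78 ]
[318.4 219.1]
```

View pics/w4.png

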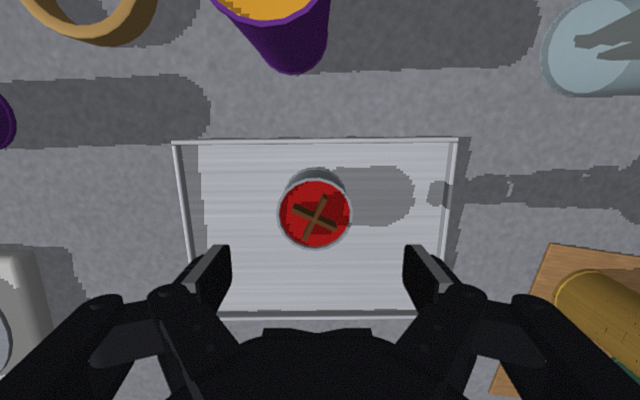

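The red tin is centred at (315,214), midway between the fingers to within 1 mm. Next I descend and grip it.

Request:
servo_tool(
  increments=[
    [1, 0.03, -0.02, 0.6, 0, 0, 0],
    [1, 0, 0, 0.6, 0, 0, 0],
    [1, 0, 0, 0.4, 0, 0, 0],
    [1, 0, 0, 0.2, 0, 0, 0],
    [1, 0, 0, 0, 0, 0, 0],
  ],
)

```text
time_s: 25.45
position: [0.6192, 0.0169, 0.0155]
tool_rot: [0.998, 0.063, -0.0, -0.0]
force: [0.2, -0.3, -0.1]
grip_width: 0.0855
grasp_force: 0.0
```

Request:
servo_tool(
  increments=[
    [0, 0, 0, 0, 0, 0, 0],
    [0, 0, 0, 0, 0, 0, 0],
    [0, 0, 0, 0, 0, 0, 0],
    [0, 0, 0, 0, 0, 0, 0],
    [0, 0, 0, 0, 0, 0, 0],
  ],
  squeeze=30,
)

```text
time_s: 26.08
position: [0.6198, 0.017, 0.0165]
tool_rot: [0.998, 0.063, 0.001, 0.0]
force: [-0.7, 0.5, 6.5]
grip_width: 0.0553
grasp_force: 31.6
```

Request:
servo_tool(
  increments=[
    [0, 0, 0, 0, 0, 0, 0],
    [0, 0, 0, -0.3, 0, 0, 0],
    [0, 0, 0, -0.6, 0, 0, 0],
    [0, 0, 0, -0.6, 0, 0, 0],
    [0, 0, 0, -0.5, 0, 0, 0],
  ],
)

```text
time_s: 26.7
position: [0.6193, 0.017, 0.1176]
tool_rot: [0.998, 0.063, 0.001, 0.0]
force: [1.0, -0.8, -2.2]
grip_width: 0.0553
grasp_force: 32.1
```

```bash
python3 - <<'E'
from h import *
plan((.469,.336,.118),(.469,.336,.049))
E
```

```text
t 26.7 pos [0.6193 0.017  0.1176] F [ 1.  -0.8 -2.2] w 0.0553 32.1 turn [ 0.001 -0.015  0.002]
(0.469, 0.336, 0.118) d(tool units, goal axes) [-2.183 -6.706 -0.008]
(0.469, 0.336, 0.049) d(tool units, goal axes) [0.   0.   1.38]
```

Request:
servo_tool(
  increments=[
    [0, -0.1, -0.3, 0, 0, 0, 0],
    [0, -0.2, -0.6, 0, 0, 0, 0],
    [0, -0.3, -0.9, 0, 0, 0, 0],
    [0, -0.3, -0.9, 0, 0, 0, 0],
    [0, -0.3, -0.9, 0, 0, 0, 0],
  ],
)

```text
time_s: 27.32
position: [0.5349, 0.1899, 0.1146]
tool_rot: [0.998, 0.063, -0.001, 0.0]
force: [-0.2, 0.7, -0.6]
grip_width: 0.0552
grasp_force: 32.1
```

Request:
servo_tool(
  increments=[
    [0, -0.3, -0.9, 0, 0, 0, 0],
    [0, -0.3, -0.9, 0, 0, 0, 0],
    [0, -0.25, -0.8, 0, 0, 0, 0],
    [0, -0.13, -0.5, 0, 0, 0, 0],
    [0, 0, 0, 0.2, 0, 0, 0],
  ],
)

```text
time_s: 27.95
position: [0.4665, 0.3387, 0.1052]
tool_rot: [0.998, 0.065, -0.0, -0.001]
force: [-0.6, 0.2, -1.8]
grip_width: 0.0549
grasp_force: 32.1
```

Request:
servo_tool(
  increments=[
    [0, 0, 0, 0.5, 0, 0, 0],
    [0, 0, 0, 0.3, 0, 0, 0],
    [0, 0, 0, 0.1, 0, 0, 0],
    [0, 0, 0, 0, 0, 0, 0],
    [0, 0, 0, 0, 0, 0, 0],
  ],
)

```text
time_s: 28.58
position: [0.4693, 0.3358, 0.0611]
tool_rot: [0.998, 0.063, 0.0, -0.0]
force: [0.2, -0.4, -1.7]
grip_width: 0.0551
grasp_force: 32.1
```

```bash
python3 - <<'E'
from h import *
plan((.469,.336,.049))
c=optics.capture("side"); cv2.imwrite("pics/s2.png",cv2.resize(c["image"][230:370,210:400],None,fx=4,fy=4,interpolation=cv2.INTER_CUBIC))
print(proj(c,(.469,.335,.036)))
E
```

```text
t 28.575 pos [0.4693 0.3358 0.0611] F [ 0.2 -0.4 -1.7] w 0.0551 32.1 turn [-0.006 -0.011 -0.001]
(0.469, 0.336, 0.049) d(tool units, goal axes) [-0.006 -0.004  0.241]
(np.float64(295.7322439053042), np.float64(301.1423207839793))
```

View pics/s2.png

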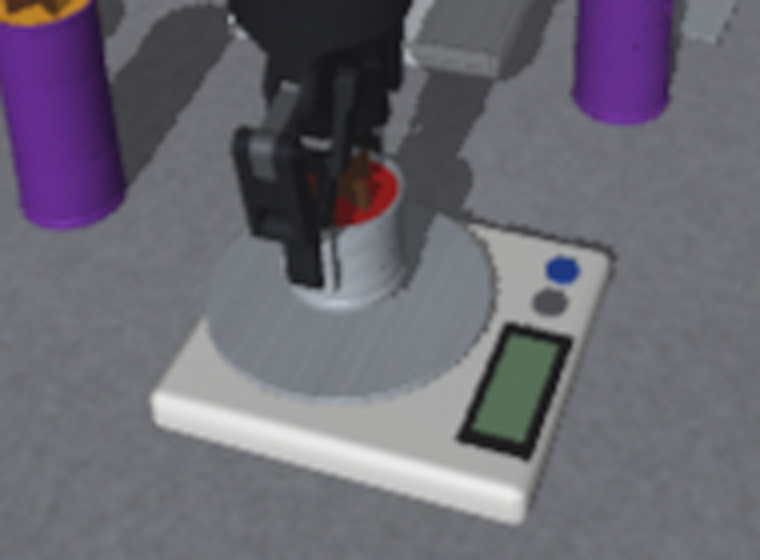

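The tin hangs about 11 mm above the pan, close to its centre. Lowering slowly.

Request:
servo_tool(
  increments=[
    [0, 0, 0, 0.1, 0, 0, 0],
    [0, 0, 0, 0.06, 0, 0, 0],
    [0, 0, 0, 0.05, 0, 0, 0],
    [0, 0, 0, 0.03, 0, 0, 0],
    [0, 0, 0, 0, 0, 0, 0],
  ],
)

```text
time_s: 29.25
position: [0.4688, 0.3356, 0.0485]
tool_rot: [0.998, 0.063, -0.0, 0.0]
force: [-2.1, -1.4, 3.1]
grip_width: 0.0552
grasp_force: 32.4
```

Request:
servo_tool(
  increments=[
    [0, 0, 0, 0.02, 0, 0, 0],
    [0, 0, 0, 0, 0, 0, 0],
    [0, 0, 0, 0, 0, 0, 0],
  ],
)

```text
time_s: 29.62
position: [0.4688, 0.3356, 0.0485]
tool_rot: [0.998, 0.063, 0.0, 0.0]
force: [-4.9, -3.8, 13.8]
grip_width: 0.0553
grasp_force: 33.5
```

Request:
servo_tool(
  increments=[
    [1, 0, 0, 0, 0, 0, 0],
    [1, 0, 0, 0, 0, 0, 0],
    [1, 0, 0, 0, 0, 0, 0],
    [1, 0, 0, 0, 0, 0, 0],
    [1, 0, 0, -0.36, 0, 0, 0],
  ],
)

```text
time_s: 30.25
position: [0.4681, 0.335, 0.0648]
tool_rot: [0.998, 0.063, -0.001, 0.001]
force: [0.9, 0.5, 0.7]
grip_width: 0.0855
grasp_force: 0.0
```

Request:
servo_tool(
  increments=[
    [1, 0, 0, -0.8, 0, 0, 0],
    [1, 0, 0, -1, 0, 0, 0],
    [1, 0, 0, -1, 0, 0, 0],
    [1, 0, 0.3, -0.7, 0, 0, 0],
    [1, 0, 0.7, -0.3, 0, 0, 0],
  ],
)

```text
time_s: 30.88
position: [0.4749, 0.2879, 0.2592]
tool_rot: [0.998, 0.065, 0.002, -0.001]
force: [0.1, -1.5, -0.7]
grip_width: 0.0853
grasp_force: 0.0
```

Request:
servo_tool(
  increments=[
    [1, 0.05, 1, 0, 0, 0, 0],
    [1, 0.05, 1, 0, 0, 0, 0],
    [1, 0.05, 1, 0, 0, 0, 0],
    [1, 0.05, 1, 0, 0, 0, 0],
    [1, 0.05, 1, 0, 0, 0, 0],
  ],
)

```text
time_s: 31.5
position: [0.519, 0.0383, 0.2569]
tool_rot: [0.998, 0.063, 0.001, 0.0]
force: [0.6, 0.5, -0.3]
grip_width: 0.0853
grasp_force: 0.0
```

Request:
servo_tool(
  increments=[
    [1, 0, 1, 0, 0, 0, 0],
    [1, 0, 1, 0, 0, 0, 0],
    [1, 0, 1, 0, 0, 0, 0],
    [1, 0, 1, 0, 0, 0, 0],
    [1, 0, 1, 0, 0, 0, 0],
  ],
)

```text
time_s: 32.12
position: [0.5504, -0.2097, 0.2569]
tool_rot: [0.998, 0.063, 0.001, 0.0]
force: [0.5, 0.9, 1.3]
grip_width: 0.0857
grasp_force: 0.0
```

Request:
servo_tool(
  increments=[
    [1, 0, 0.6, 0, 0, 0, 0],
    [1, 0, 0.24, 0, 0, 0, 0],
    [1, 0, 0, 0, 0, 0, 0],
    [1, 0, 0, 0, 0, 0, 0],
  ],
)

```text
time_s: 32.62
position: [0.5559, -0.2482, 0.2558]
tool_rot: [0.998, 0.064, 0.0, -0.0]
force: [0.2, -0.3, -0.6]
grip_width: 0.0853
grasp_force: 0.0
```

```bash
python3 - <<'E'
from h import *
plan((.5547,-.2499,.0845))
c=optics.capture("wrist"); a=c["image"]
t=optics.capture("top"); b=cv2.resize(t["image"][140:290,140:500],None,fx=640/360,fy=640/360,interpolation=cv2.INTER_CUBIC)
d=cv2.resize(t["image"][200:280,150:225],None,fx=4,fy=4,interpolation=cv2.INTER_CUBIC)
o=np.zeros((590,640+0,3),np.uint8); o[:267]=b; o[270:590,:300]=d; o[270:590,300:]=cv2.resize(a,(512,320))[:,90:430]
cv2.imwrite("pics/m5.png",o)
for p in [(.5552,-.2503,.129)]: print(np.round(proj(c,p),1))
E
```

```text
t 32.625 pos [ 0.5559 -0.2482  0.2558] F [ 0.2 -0.3 -0.6] w 0.0853 0.0 turn [-0.006 -0.008  0.027]
(0.5547, -0.2499, 0.0845) d(tool units, goal axes) [-0.028  0.031  3.426]
[319.3 194.2]
```

View pics/m5.png

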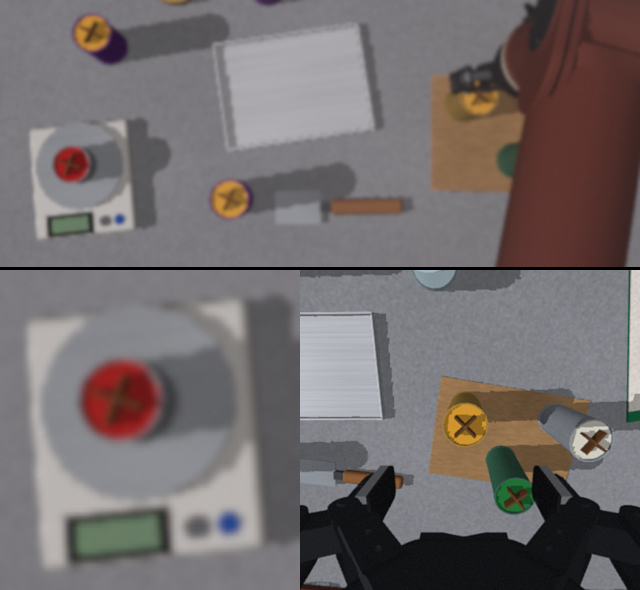

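The short tin stands centred on the pan: its top is at crop (121,400), which matches the pan centre (139,402) once parallax is allowed for. All three tall tins are upright on the cardboard, so gold goes back first.

Request:
servo_tool(
  increments=[
    [1, 0, 0, 0.8, 0, 0, 0],
    [1, 0, 0, 0.9, 0, 0, 0],
    [1, 0, 0, 0.9, 0, 0, 0],
    [1, 0, 0, 0.5, 0, 0, 0],
    [1, 0, 0, 0.3, 0, 0, 0],
  ],
  squeeze=40,
)

```text
time_s: 33.35
position: [0.5552, -0.2491, 0.0841]
tool_rot: [0.998, 0.063, -0.001, -0.0]
force: [0.1, -0.3, -0.0]
grip_width: 0.0853
grasp_force: 0.0
```

Request:
servo_tool(
  increments=[
    [1, 0, 0, 0, 0, 0, 0],
    [0, 0, 0, 0, 0, 0, 0],
    [0, 0, 0, 0, 0, 0, 0],
    [0, 0, 0, 0, 0, 0, 0],
    [0, 0, 0, 0, 0, 0, 0],
  ],
)

```text
time_s: 33.98
position: [0.5564, -0.2504, 0.0869]
tool_rot: [0.998, 0.063, 0.001, 0.001]
force: [-1.1, 1.1, 6.2]
grip_width: 0.0553
grasp_force: 42.0
```

Request:
servo_tool(
  increments=[
    [0, 0, 0, 0, 0, 0, 0],
    [0, 0, 0, 0, 0, 0, 0],
  ],
)

```text
time_s: 34.22
position: [0.5564, -0.2504, 0.0869]
tool_rot: [0.998, 0.063, 0.001, 0.001]
force: [-1.5, 1.4, 6.5]
grip_width: 0.0553
grasp_force: 42.0
```

Request:
servo_tool(
  increments=[
    [0, 0, 0, -0.3, 0, 0, 0],
    [0, 0, 0, -0.7, 0, 0, 0],
    [0, 0, 0, -0.9, 0, 0, 0],
    [0, 0, 0, -0.9, 0, 0, 0],
    [0, 0, 0, -0.6, 0, 0, 0],
  ],
)

```text
time_s: 34.85
position: [0.5558, -0.2502, 0.2586]
tool_rot: [0.998, 0.063, 0.001, 0.001]
force: [-0.1, -0.9, -3.5]
grip_width: 0.0552
grasp_force: 43.2
```

Request:
servo_tool(
  increments=[
    [0, 0.1, -0.3, 0, 0, 0, 0],
    [0, 0.2, -0.6, 0, 0, 0, 0],
    [0, 0.3, -0.9, 0, 0, 0, 0],
    [0, 0.3, -0.9, 0, 0, 0, 0],
    [0, 0.3, -0.9, 0, 0, 0, 0],
  ],
)

```text
time_s: 35.48
position: [0.5917, -0.0614, 0.2539]
tool_rot: [0.998, 0.063, -0.001, -0.0]
force: [1.0, 0.4, -3.5]
grip_width: 0.0553
grasp_force: 43.4
```

Request:
servo_tool(
  increments=[
    [0, 0.3, -0.9, 0, 0, 0, 0],
    [0, 0.2, -0.9, 0, 0, 0, 0],
    [0, 0.1, -0.6, 0, 0, 0, 0],
    [0, 0.1, -0.4, 0, 0, 0, 0],
    [0, 0, 0, 0.3, 0, 0, 0],
  ],
)

```text
time_s: 36.1
position: [0.6097, 0.0814, 0.2402]
tool_rot: [0.998, 0.064, 0.001, -0.0]
force: [0.4, -0.5, -2.7]
grip_width: 0.0553
grasp_force: 43.4
```

Request:
servo_tool(
  increments=[
    [0, 0, 0, 0.8, 0, 0, 0],
    [0, 0, 0, 0.8, 0, 0, 0],
    [0, 0, 0, 0.7, 0, 0, 0],
    [0, 0, 0, 0.4, 0, 0, 0],
    [0, 0, 0, 0.15, 0, 0, 0],
  ],
)

```text
time_s: 36.72
position: [0.6091, 0.0781, 0.0964]
tool_rot: [0.998, 0.062, -0.001, 0.0]
force: [-0.2, 0.3, -2.4]
grip_width: 0.0555
grasp_force: 43.4
```

Request:
servo_tool(
  increments=[
    [0, 0, 0, 0.05, 0, 0, 0],
    [0, 0, 0, 0, 0, 0, 0],
    [0, 0, 0, 0, 0, 0, 0],
    [0, 0, 0, 0, 0, 0, 0],
  ],
)

```text
time_s: 37.22
position: [0.61, 0.0793, 0.096]
tool_rot: [0.998, 0.063, 0.001, 0.0]
force: [-0.1, 1.1, -3.2]
grip_width: 0.055
grasp_force: 43.4
```

```bash
python3 - <<'E'
from h import *
plan((.6106,.0794,.0869))
E
```

```text
t 37.225 pos [0.61   0.0793 0.096 ] F [-0.1  1.1 -3.2] w 0.055 43.4 turn [ 0.001 -0.011  0.001]
(0.6106, 0.0794, 0.0869) d(tool units, goal axes) [ 0.012 -0.001  0.181]
```

Request:
servo_tool(
  increments=[
    [0, 0.01, 0, 0.08, 0, 0, 0],
    [0, 0, 0, 0.06, 0, 0, 0],
    [0, 0, 0, 0.04, 0, 0, 0],
    [0, 0, 0, 0.02, 0, 0, 0],
    [0, 0, 0, 0, 0, 0, 0],
  ],
)

```text
time_s: 37.85
position: [0.6105, 0.0794, 0.087]
tool_rot: [0.998, 0.063, 0.0, 0.0]
force: [-5.6, -0.9, 11.7]
grip_width: 0.0553
grasp_force: 44.6
```

Request:
servo_tool(
  increments=[
    [0, 0, 0, 0, 0, 0, 0],
    [1, -0.01, 0, 0, 0, 0, 0],
    [1, 0, 0, 0, 0, 0, 0],
    [1, 0, 0, 0, 0, 0, 0],
    [1, 0, 0, 0, 0, 0, 0],
  ],
)

```text
time_s: 38.48
position: [0.6097, 0.0792, 0.0852]
tool_rot: [0.998, 0.063, -0.0, -0.0]
force: [-0.0, 0.4, -0.3]
grip_width: 0.0857
grasp_force: 0.0
```

Request:
servo_tool(
  increments=[
    [1, 0, 0, -0.3, 0, 0, 0],
    [1, 0, 0, -0.8, 0, 0, 0],
    [1, 0, 0, -0.9, 0, 0, 0],
    [1, 0, 0, -0.9, 0, 0, 0],
    [1, -0.1, 0.4, -0.5, 0, 0, 0],
  ],
)

```text
time_s: 39.1
position: [0.6078, 0.0609, 0.2595]
tool_rot: [0.998, 0.065, 0.002, -0.001]
force: [-0.5, 0.2, -0.3]
grip_width: 0.0856
grasp_force: 0.0
```

Request:
servo_tool(
  increments=[
    [1, -0.2, 0.8, 0, 0, 0, 0],
    [1, -0.2, 1, 0, 0, 0, 0],
    [1, -0.2, 1, 0, 0, 0, 0],
    [1, -0.3, 1, 0, 0, 0, 0],
    [1, -0.3, 1, 0, 0, 0, 0],
  ],
)

```text
time_s: 39.72
position: [0.5775, -0.1883, 0.2567]
tool_rot: [0.998, 0.063, 0.001, 0.0]
force: [0.3, 0.5, -0.3]
grip_width: 0.0853
grasp_force: 0.0
```

Request:
servo_tool(
  increments=[
    [1, -0.3, 1, 0, 0, 0, 0],
    [1, -0.3, 1, 0, 0, 0, 0],
    [1, -0.2, 1, 0, 0, 0, 0],
    [1, -0.15, 0.8, 0, 0, 0, 0],
    [1, -0.05, 0.52, 0, 0, 0, 0],
  ],
)

```text
time_s: 40.35
position: [0.5543, -0.41, 0.2563]
tool_rot: [0.998, 0.062, 0.0, 0.0]
force: [-0.0, -0.1, 0.5]
grip_width: 0.0857
grasp_force: 0.0
```

Request:
servo_tool(
  increments=[
    [1, 0, 0, 0, 0, 0, 0],
    [1, 0, 0, 0, 0, 0, 0],
  ],
)

```text
time_s: 40.6
position: [0.5558, -0.4063, 0.256]
tool_rot: [0.998, 0.063, 0.0, -0.0]
force: [0.8, -0.2, -0.1]
grip_width: 0.0853
grasp_force: 0.0
```

```bash
python3 - <<'E'
from h import *
plan((.5552,-.4072,.0845))
E
```

```text
t 40.6 pos [ 0.5558 -0.4063  0.256 ] F [ 0.8 -0.2 -0.1] w 0.0853 0.0 turn [-0.005 -0.011  0.013]
(0.5552, -0.4072, 0.0845) d(tool units, goal axes) [-0.013  0.016  3.43 ]
```

Gold is back at the position where I gripped it. Now white: grip, and return by (2.3, −6.96).

Request:
servo_tool(
  increments=[
    [1, 0, 0, 0.8, 0, 0, 0],
    [1, 0, 0, 0.9, 0, 0, 0],
    [1, 0, 0, 0.9, 0, 0, 0],
    [1, 0, 0, 0.5, 0, 0, 0],
    [1, 0, 0, 0.3, 0, 0, 0],
  ],
)

```text
time_s: 41.22
position: [0.5555, -0.4057, 0.0845]
tool_rot: [0.998, 0.064, -0.0, -0.001]
force: [-0.1, -0.5, 1.0]
grip_width: 0.0856
grasp_force: 0.0
```

Request:
servo_tool(
  increments=[
    [1, 0, 0, 0, 0, 0, 0],
    [0, 0, 0, 0, 0, 0, 0],
    [0, 0, 0, 0, 0, 0, 0],
    [0, 0, 0, 0, 0, 0, 0],
    [0, 0, 0, 0, 0, 0, 0],
  ],
)

```text
time_s: 41.85
position: [0.5562, -0.4078, 0.0871]
tool_rot: [0.998, 0.063, 0.001, 0.001]
force: [0.4, 2.3, 6.7]
grip_width: 0.0551
grasp_force: 42.9
```

Request:
servo_tool(
  increments=[
    [0, 0, 0, 0, 0, 0, 0],
    [0, 0, 0, 0, 0, 0, 0],
  ],
)

```text
time_s: 42.1
position: [0.5562, -0.4078, 0.0871]
tool_rot: [0.998, 0.063, 0.001, 0.001]
force: [1.3, 1.4, 6.2]
grip_width: 0.0551
grasp_force: 42.9
```

Request:
servo_tool(
  increments=[
    [0, 0, 0, -0.3, 0, 0, 0],
    [0, 0, 0, -0.7, 0, 0, 0],
    [0, 0, 0, -0.9, 0, 0, 0],
    [0, 0, 0, -0.9, 0, 0, 0],
    [0, 0, 0, -0.6, 0, 0, 0],
  ],
)

```text
time_s: 42.72
position: [0.5554, -0.4076, 0.2588]
tool_rot: [0.998, 0.063, 0.001, 0.001]
force: [0.4, 0.0, -2.2]
grip_width: 0.0553
grasp_force: 43.0
```

Request:
servo_tool(
  increments=[
    [0, 0.1, -0.3, 0, 0, 0, 0],
    [0, 0.2, -0.6, 0, 0, 0, 0],
    [0, 0.3, -0.9, 0, 0, 0, 0],
    [0, 0.3, -0.9, 0, 0, 0, 0],
    [0, 0.3, -0.9, 0, 0, 0, 0],
  ],
)

```text
time_s: 43.35
position: [0.5917, -0.2186, 0.254]
tool_rot: [0.998, 0.063, -0.001, -0.001]
force: [0.2, -0.2, -2.7]
grip_width: 0.0549
grasp_force: 43.1
```

Request:
servo_tool(
  increments=[
    [0, 0.3, -0.9, 0, 0, 0, 0],
    [0, 0.3, -0.9, 0, 0, 0, 0],
    [0, 0.3, -0.9, 0, 0, 0, 0],
    [0, 0.2, -0.66, 0, 0, 0, 0],
    [0, 0, 0, 0.3, 0, 0, 0],
  ],
)

```text
time_s: 43.98
position: [0.6257, -0.0423, 0.2401]
tool_rot: [0.998, 0.066, 0.0, -0.001]
force: [0.2, -0.7, -2.5]
grip_width: 0.055
grasp_force: 43.1
```

Request:
servo_tool(
  increments=[
    [0, 0, 0, 0.8, 0, 0, 0],
    [0, 0, 0, 0.8, 0, 0, 0],
    [0, 0, 0, 0.7, 0, 0, 0],
    [0, 0, 0, 0.4, 0, 0, 0],
    [0, 0, 0, 0.15, 0, 0, 0],
  ],
)

```text
time_s: 44.6
position: [0.6248, -0.048, 0.0964]
tool_rot: [0.998, 0.063, -0.001, -0.0]
force: [-0.4, 0.3, -3.0]
grip_width: 0.055
grasp_force: 43.1
```

Request:
servo_tool(
  increments=[
    [0, 0, 0, 0.05, 0, 0, 0],
    [0, 0, 0, 0, 0, 0, 0],
    [0, 0, 0, 0, 0, 0, 0],
    [0, 0, 0, 0, 0, 0, 0],
  ],
)

```text
time_s: 45.1
position: [0.626, -0.0478, 0.0959]
tool_rot: [0.998, 0.063, 0.0, 0.0]
force: [-0.7, 0.4, -2.1]
grip_width: 0.0551
grasp_force: 43.1
```

```bash
python3 - <<'E'
from h import *
plan((.6268,-.0478,.087))
E
```

```text
t 45.1 pos [ 0.626  -0.0478  0.0959] F [-0.7  0.4 -2.1] w 0.0551 43.1 turn [ 0.002 -0.01  -0.   ]
(0.6268, -0.0478, 0.087) d(tool units, goal axes) [0.015 0.002 0.179]
```

Request:
servo_tool(
  increments=[
    [0, 0.01, 0, 0.08, 0, 0, 0],
    [0, 0, 0, 0.06, 0, 0, 0],
    [0, 0, 0, 0.04, 0, 0, 0],
    [0, 0, 0, 0.02, 0, 0, 0],
    [0, 0, 0, 0, 0, 0, 0],
  ],
)

```text
time_s: 45.72
position: [0.6266, -0.0476, 0.0871]
tool_rot: [0.998, 0.063, 0.0, 0.0]
force: [-5.6, -0.1, 13.7]
grip_width: 0.0549
grasp_force: 44.5
```

Request:
servo_tool(
  increments=[
    [0, 0, 0, 0, 0, 0, 0],
    [1, -0.01, 0, 0, 0, 0, 0],
    [1, 0, 0, 0, 0, 0, 0],
    [1, 0, 0, 0, 0, 0, 0],
    [1, 0, 0, 0, 0, 0, 0],
  ],
)

```text
time_s: 46.35
position: [0.6257, -0.0478, 0.0852]
tool_rot: [0.998, 0.063, -0.0, -0.0]
force: [0.8, 0.0, -0.2]
grip_width: 0.0857
grasp_force: 0.0
```

Request:
servo_tool(
  increments=[
    [1, 0, 0, -0.3, 0, 0, 0],
    [1, 0, 0, -0.8, 0, 0, 0],
    [1, 0, 0, -0.9, 0, 0, 0],
    [1, 0, 0, -0.9, 0, 0, 0],
    [1, -0.26, 0.38, -0.5, 0, 0, 0],
  ],
)

```text
time_s: 46.98
position: [0.6163, -0.0662, 0.2594]
tool_rot: [0.998, 0.065, 0.002, -0.0]
force: [-0.1, -0.1, -0.9]
grip_width: 0.0852
grasp_force: 0.0
```

Request:
servo_tool(
  increments=[
    [1, -0.6, 0.8, 0, 0, 0, 0],
    [1, -0.7, 0.9, 0, 0, 0, 0],
    [1, -0.7, 0.9, 0, 0, 0, 0],
    [1, -0.7, 0.9, 0, 0, 0, 0],
    [1, -0.6, 0.8, 0, 0, 0, 0],
  ],
)

```text
time_s: 47.6
position: [0.4772, -0.3041, 0.2568]
tool_rot: [0.998, 0.062, 0.001, 0.001]
force: [1.2, -0.8, 0.3]
grip_width: 0.0853
grasp_force: 0.0
```

Request:
servo_tool(
  increments=[
    [1, -0.3, 0.5, 0, 0, 0, 0],
    [1, 0, 0, 0, 0, 0, 0],
    [1, 0, 0, 0, 0, 0, 0],
  ],
)

```text
time_s: 47.98
position: [0.4673, -0.328, 0.2561]
tool_rot: [0.998, 0.063, 0.0, -0.0]
force: [-0.4, -0.3, 0.3]
grip_width: 0.0852
grasp_force: 0.0
```

```bash
python3 - <<'E'
from h import *
plan((.4668,-.3288,.0845))
c=optics.capture("wrist"); cv2.imwrite("pics/w6.png",c["image"])
E
```

```text
t 47.975 pos [ 0.4673 -0.328   0.2561] F [-0.4 -0.3  0.3] w 0.0852 0.0 turn [-0.001 -0.011  0.011]
(0.4668, -0.3288, 0.0845) d(tool units, goal axes) [-0.012  0.014  3.431]
```

View pics/w6.png

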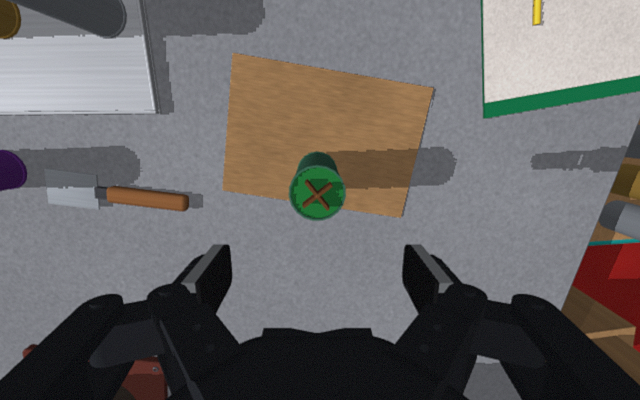

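Green stands at (317,192), in line with the fingers. Returning it by (2.58, −6.44).

Request:
servo_tool(
  increments=[
    [1, 0, 0, 0.8, 0, 0, 0],
    [1, 0, 0, 0.9, 0, 0, 0],
    [1, 0, 0, 0.9, 0, 0, 0],
    [1, 0, 0, 0.5, 0, 0, 0],
    [1, 0, 0, 0.3, 0, 0, 0],
  ],
)

```text
time_s: 48.65
position: [0.4671, -0.3274, 0.0842]
tool_rot: [0.998, 0.064, -0.0, -0.001]
force: [0.6, 0.7, 0.2]
grip_width: 0.0858
grasp_force: 0.0
```

Request:
servo_tool(
  increments=[
    [1, 0, 0, 0, 0, 0, 0],
    [0, 0, 0, 0, 0, 0, 0],
    [0, 0, 0, 0, 0, 0, 0],
    [0, 0, 0, 0, 0, 0, 0],
    [0, 0, 0, 0, 0, 0, 0],
  ],
)

```text
time_s: 49.28
position: [0.4675, -0.3291, 0.0868]
tool_rot: [0.998, 0.063, 0.001, 0.001]
force: [-0.4, 1.4, 6.9]
grip_width: 0.0552
grasp_force: 41.6
```

Request:
servo_tool(
  increments=[
    [0, 0, 0, 0, 0, 0, 0],
    [0, 0, 0, 0, 0, 0, 0],
  ],
)

```text
time_s: 49.52
position: [0.4676, -0.3291, 0.0868]
tool_rot: [0.998, 0.063, 0.001, 0.001]
force: [-0.3, 1.4, 5.3]
grip_width: 0.0552
grasp_force: 41.6
```

Request:
servo_tool(
  increments=[
    [0, 0, 0, -0.3, 0, 0, 0],
    [0, 0, 0, -0.7, 0, 0, 0],
    [0, 0, 0, -0.9, 0, 0, 0],
    [0, 0, 0, -0.9, 0, 0, 0],
    [0, 0, 0, -0.6, 0, 0, 0],
  ],
)

```text
time_s: 50.15
position: [0.4669, -0.3292, 0.2587]
tool_rot: [0.998, 0.063, 0.001, 0.001]
force: [-0.5, -0.8, -2.8]
grip_width: 0.0553
grasp_force: 43.0
```

Request:
servo_tool(
  increments=[
    [0, 0.1, -0.3, 0, 0, 0, 0],
    [0, 0.24, -0.6, 0, 0, 0, 0],
    [0, 0.36, -0.85, 0, 0, 0, 0],
    [0, 0.36, -0.9, 0, 0, 0, 0],
    [0, 0.36, -0.9, 0, 0, 0, 0],
  ],
)

```text
time_s: 50.78
position: [0.5144, -0.1414, 0.2543]
tool_rot: [0.998, 0.063, -0.001, -0.0]
force: [0.8, 0.2, -1.0]
grip_width: 0.0549
grasp_force: 43.1
```

Request:
servo_tool(
  increments=[
    [0, 0.36, -0.9, 0, 0, 0, 0],
    [0, 0.36, -0.9, 0, 0, 0, 0],
    [0, 0.28, -0.7, 0, 0, 0, 0],
    [0, 0.16, -0.39, 0, 0, 0, 0],
    [0, 0, 0, 0.3, 0, 0, 0],
  ],
)

```text
time_s: 51.4
position: [0.5542, 0.0096, 0.2399]
tool_rot: [0.998, 0.065, 0.0, -0.0]
force: [0.1, -0.3, -2.2]
grip_width: 0.0551
grasp_force: 43.1
```

Request:
servo_tool(
  increments=[
    [0, 0, 0, 0.8, 0, 0, 0],
    [0, 0, 0, 0.8, 0, 0, 0],
    [0, 0, 0, 0.7, 0, 0, 0],
    [0, 0, 0, 0.4, 0, 0, 0],
    [0, 0, 0, 0.15, 0, 0, 0],
  ],
)

```text
time_s: 52.02
position: [0.5523, 0.0057, 0.0954]
tool_rot: [0.998, 0.062, -0.002, 0.0]
force: [0.1, 0.1, -1.6]
grip_width: 0.0549
grasp_force: 43.1
```

Request:
servo_tool(
  increments=[
    [0, 0, 0, 0.05, 0, 0, 0],
    [0, 0, 0, 0, 0, 0, 0],
    [0, 0, 0, 0, 0, 0, 0],
    [0, 0, 0, 0, 0, 0, 0],
  ],
)

```text
time_s: 52.52
position: [0.5546, 0.0067, 0.0959]
tool_rot: [0.998, 0.063, 0.0, 0.0]
force: [0.2, -0.0, -2.5]
grip_width: 0.0553
grasp_force: 43.1
```

```bash
python3 - <<'E'
from h import *
plan((.5552,.0069,.0867))
E
```

```text
t 52.525 pos [0.5546 0.0067 0.0959] F [ 0.2 -0.  -2.5] w 0.0553 43.1 turn [ 0.002 -0.01   0.001]
(0.5552, 0.0069, 0.0867) d(tool units, goal axes) [ 0.012 -0.002  0.183]
```

Setting down, releasing, lifting clear and moving aside.

Request:
servo_tool(
  increments=[
    [0, 0.01, 0, 0.08, 0, 0, 0],
    [0, 0, 0, 0.06, 0, 0, 0],
    [0, 0, 0, 0.04, 0, 0, 0],
    [0, 0, 0, 0.02, 0, 0, 0],
    [0, 0, 0, 0, 0, 0, 0],
  ],
)

```text
time_s: 53.15
position: [0.5552, 0.007, 0.0868]
tool_rot: [0.998, 0.063, 0.0, 0.0]
force: [-5.5, 0.0, 13.0]
grip_width: 0.0551
grasp_force: 44.4
```

Request:
servo_tool(
  increments=[
    [0, 0, 0, 0, 0, 0, 0],
    [1, -0.01, 0, 0, 0, 0, 0],
    [1, 0, 0, 0, 0, 0, 0],
    [1, 0, 0, 0, 0, 0, 0],
    [1, 0, 0, 0, 0, 0, 0],
  ],
)

```text
time_s: 53.78
position: [0.5543, 0.0067, 0.0852]
tool_rot: [0.998, 0.063, -0.0, -0.0]
force: [0.1, 0.4, -1.0]
grip_width: 0.0853
grasp_force: 0.0
```

Request:
servo_tool(
  increments=[
    [1, 0, 0, -0.3, 0, 0, 0],
    [1, 0, 0, -0.8, 0, 0, 0],
    [1, 0, 0, -0.9, 0, 0, 0],
    [1, 0, 0, -0.9, 0, 0, 0],
    [1, 0, 0, -0.5, 0, 0, 0],
  ],
)

```text
time_s: 54.4
position: [0.555, 0.0071, 0.2592]
tool_rot: [0.998, 0.063, 0.002, 0.0]
force: [-0.1, -0.3, -0.3]
grip_width: 0.0856
grasp_force: 0.0
```

Request:
servo_tool(
  increments=[
    [1, 0, 0.4, 0, 0, 0, 0],
    [1, 0, 0.9, 0, 0, 0, 0],
    [1, 0, 0.9, 0, 0, 0, 0],
    [1, 0, 0.9, 0, 0, 0, 0],
    [1, 0, 0.9, 0, 0, 0, 0],
  ],
)

```text
time_s: 55.02
position: [0.5787, -0.1943, 0.2546]
tool_rot: [0.998, 0.062, -0.001, -0.0]
force: [0.3, -0.0, -0.2]
grip_width: 0.0855
grasp_force: 0.0
```

Request:
servo_tool(
  increments=[
    [1, 0, 0.9, 0, 0, 0, 0],
    [1, 0, 0.5, 0, 0, 0, 0],
    [1, 0, 0, 0, 0, 0, 0],
    [1, 0, 0, 0, 0, 0, 0],
  ],
)

```text
time_s: 55.52
position: [0.5883, -0.2595, 0.2552]
tool_rot: [0.998, 0.064, -0.0, -0.001]
force: [-0.5, 0.4, -0.0]
grip_width: 0.0855
grasp_force: 0.0
```

```bash
python3 - <<'E'
from h import *
c=optics.capture("top"); im=c["image"]; im0=np.load("top.npy")
a,b=[cv2.resize(i[140:235,245:360],None,fx=5,fy=5,interpolation=cv2.INTER_CUBIC) for i in (im0,im)]
d=cv2.resize(im[90:290,140:500],None,fx=1.1,fy=1.1)
o=np.zeros((600,800,3),np.uint8); h=a.shape[1]
o[:332,:400]=cv2.resize(a,(400,332)); o[:332,400:]=cv2.resize(b,(400,332)); o[340:340+d.shape[0],:d.shape[1]]=d
cv2.imwrite("pics/end.png",o)
h0,h1=[cv2.cvtColor(i,cv2.COLOR_BGR2HSV).astype(int) for i in (im0,im)]
for n,lo,hi,box in [("green",45,75,(285,170,335,225)),("gold",10,28,(260,155,298,200))]:
    print(n,[np.round(blob((h[...,0]>lo)&(h[...,0]<hi)&(h[...,1]>70),box)[0],2) for h in (h0,h1)])
def sh(box):
    x0,y0,x1,y1=box; g=[cv2.cvtColor(i[y0:y1,x0:x1],cv2.COLOR_BGR2GRAY).astype(np.float32) for i in (im0,im)]
    return np.round(cv2.phaseCorrelate(g[0],g[1],cv2.createHanningWindow((x1-x0,y1-y0),cv2.CV_32F)),3)
print("white",sh((313,150,345,182)),"green",sh((290,178,322,215)),"gold",sh((262,158,294,192)))
plan()
E
```

```text
green [array([306.38, 195.81]), array([306.41, 195.4 ])]
gold [array([278.37, 175.86]), array([278.26, 175.66])]Traceback (most recent call last):
  File "<stdin>", line 14, in <module>
  File "<stdin>", line 13, in sh
    return _wrapfunc(a, 'round', decimals=decimals, out=out)
    return _wrapit(obj, method, *args, **kwds)
    conv = _array_converter(obj)
ValueError: setting an array element with a sequence. The requested array has an inhomogeneous shape after 1 dimensions. The detected shape was (2,) + inhomogeneous part.
```

View pics/end.png

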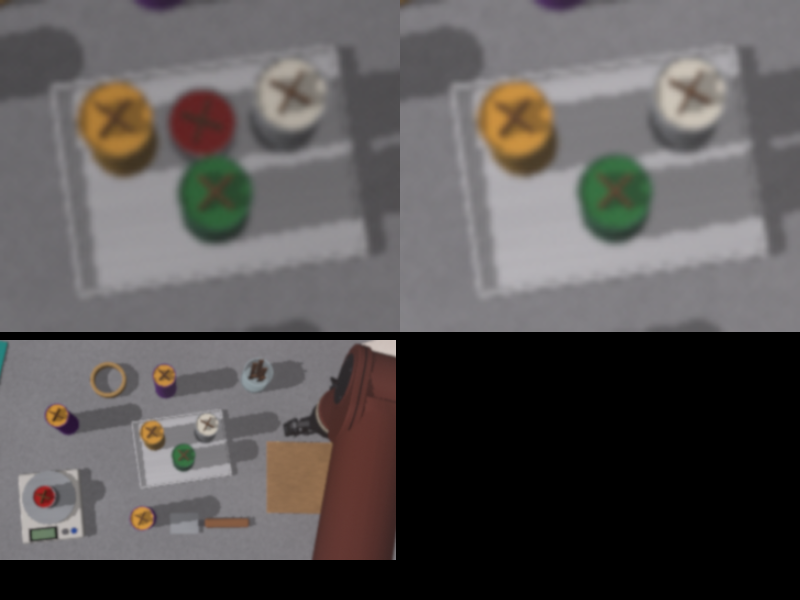

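Before and after match: gold and green are within about 1 mm, and white is at (289,97) against (289,96) in the two crops. The short tin sits centred on the pan and the bystanders haven't moved.

```bash
python3 -c "
from cell import r
print(r.finish_job())"
```

```text
the job is handed in; nothing more can be done
None
```

The job is handed in: the short tin stands in the middle of the scale's pan, and the gold, white and green tins are back upright on their own tray spots, within about 1 mm, at about 56 s of the 134 s allowed.

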